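# Pin the board to the banding wheel

## Robot

A 6-joint arm with a two-finger parallel gripper is mounted at the origin on the work surface. World frame = base frame: x ahead of the robot, y to its left, z up, the work surface at z = 0. Lengths are in m, angles in rad, forces in N, time in s.
With the tool pointing down it reaches from about 0.325 to 0.9 m from the base axis. Payload 6.1 kg.
Tool frame: the origin (TCP) lies on the centre line of the jaws, within the pads' length; the fingertips stand 14 mm ahead of it and the grasp point (between the pads) lies 5 mm behind it; x points along the fingers, z is the direction in which the jaws open and shut, and the axes are right-handed (so a half turn about x gives the same grasp; the last joint's range is limited). The gripper opens to 87 mm and grips with 3 to 60 N. Pads are 19 mm wide; open, the fingers measure 117 mm over their backs; the gripper's body (75 mm by 190 mm) begins 51 mm behind the grasp point.
Start: joints at [-1.363, 0.22, 1.526, -0, 1.395, -0.126], TCP at [0.205, -0.59, 0.197] pointing down, gripper open.
Joint ranges: [-2.98, 2.98], [-0.91, 2.08], [0.09, 2.57], [-1.24, 4.39], [0.2, 2.65], [-2.68, 2.68]. Speed limits (rad/s): [2.57, 2.57, 3.01, 3.14, 3.14, 3.14].

## Interface

Orientations are given as a 3x3 rotation matrix whose columns are the frame's x, y, z axes.
In Python, from rig import r gives the robot as it stands.
- The arm moves only by the tool drive_tool, never from a script. Its argument "increments" is a list of rows, each an object with "delta_pos": the shift along the world's x, y, z in units of 30 mm (1.0 is 30 mm), a list of three; "twist": the turn about the world's z in degrees. In form: [{"delta_pos": [x, y, z], "twist": twist}, ...]. A call has 1 to 5 rows; each row is the pose to reach, as a shift and turn from the pose commanded when the call began; what a row does not reach only later rows make up. A row lasts 1/8 s, in which the tool goes at most 62.5 mm and 10.7 degrees, less where a joint would pass 70% of its speed; a pose out of reach is approached as far as the arm can. A call with a gripper value outside its range is refused whole. "gripper" is the opening, from 0 (shut) to 1 (fully open), set as the call begins (left out, the last holds). The fingers move at their own pace and stop on an object; the grip force is fixed at half the most. Time passes only in rows, so rows that repeat a pose let the fingers close. It gives the time, the measured TCP pose, the force and the opening at its end, in the units of the state.
- r.read_state(): the state, without advancing time (a new reading comes with each control period).
- r.grab_frame(name): name is "side" or "top"; returns the picture (420x560x3 uint8, blue, green, red); there is no depth.
- r.get_calibration(name): a dict with "K" (3x3 intrinsics, pixels), "R" (3x3) and "t" (3): a world point X has camera coordinates R X + t. Camera axes: x right, y down, z forward; pixel columns grow to the right and rows downward; lengths in m; the calibration is good to about 2 mm. A picture is of the moment at which its call begins. get_calibration takes no time and is no camera call.
- r.close_job(): hands the job in, once; it reports no verdict.
Trained networks look in the newest picture that a camera, given by its name, has taken for a name from the list of things; names that differ only in an ending like _2 or _b are one class to them, and where a whole thing is asked for, a point or a joint stands for the part that bears it (a point fixed in the world has none). Each returns a list of dicts, best first, with "confidence" (0 to 1); they miss things now and then, are a little off and sometimes report something else, mostly with a low value. They report only what shows in the picture. A call takes as long as a camera call. They do not tell look-alikes from the thing itself.
- r.spot_in(camera, name): "uv" ([column, row] in pixels, amid what is visible of it).
The state is a dict: "time_s": time; "joint_positions": joint angles; "qvel": joint speeds; "effort": joint torques, N m; "tool_pos": TCP position; "tcp_rot": TCP orientation; "contact_force": force on the tool from outside, world axes, zero at the start; "ft_torque": the same for the moment, N m; "width": opening from 0.0 (shut) to 1.0 (fully open).
Only numpy, scipy, OpenCV 4.12 (cv2) and the standard library are available. Lean on these libraries where they do the work, as an engineer would, in place of code of your own. Each camera call takes 0.05 s, during which the arm holds its last target. There are 200 camera calls.

## Task

The square plywood board on the banding wheel hangs on one black-knobbed bolt and has swung a little anticlockwise (seen from above), so its two open holes no longer sit over the holes in the wheel's head below. Take the steel drift pin from the wooden block and work it down into either open hole, so that its taper draws the board into line (do not shove the board with the fingers), then, with its collar bearing on the board, lean on it steadily with about 18 N for a second, never pressing harder than 30 N. Leave it in, and fit the loose black-knobbed bolt from the block fully home and upright in the other open hole, gently (under 30 N), without upsetting the other things on the table.

Things in the scene. Friction and masses are not known exactly. Their poses are not given: they have to be found in the camera images.
- bat: Square plywood board, 220 x 220 x 14 mm, flat on a fixed grey banding wheel; top 120 mm above the table. Origin on its top face at the fixed bolt it turns on; z up, x towards the board's centre, 70 mm away. A fixed black knob, 30 mm across, 34 mm high, stands there. The board turns stiffly about this bolt (about 4 N sideways at an open hole moves it) and stays where left.
- board_centre (a point): Centre of the board's top face. The rigid fixed head of the wheel below is square aluminium, 190 x 190 x 20 mm, touching the board, with two through holes of the same size and layout as the board's, free space under them.
- hole1 (a point): Centre of the mouth (z up) of an open hole in the board: round, 16 mm wide, right through, at 120 mm along x, 65 mm along y from the fixed bolt in the board's frame. At the start the board is turned 0.035 to 0.065 rad anticlockwise seen from above, so the head's hole lies 4.8 to 8.9 mm clockwise about the fixed bolt from this one.
- hole2 (a point): Centre of the mouth of the other open hole in the board, alike, at 120 mm along x, -65 mm along y from the fixed bolt; the head's hole below it is shifted in the same way.
- block: Fixed dark wooden block, 180 x 60 x 62 mm, origin at the centre of its underside on the table, long along its x. Three 18 mm holes, 60 mm apart along its x, hold upright the drift pin, the loose bolt and a wooden loop tool (not needed; 22 mm wide handle, wire loop, 61 mm above the block), in any order.
- drift_handle (a point): Middle of the plain steel handle of the loose drift pin: an upright round bar 18 mm wide and 43 mm long, whose top is 48 mm above the collar's underside; this point is 26 mm above the collar's underside, its z along the pin, up. About 120 g.
- drift_collar (a point): Centre of the underside of the drift pin's collar (28 mm wide, 5 mm thick), which rests on the block's top at the start and on the board at the end; z along the pin, up. Below it a straight shank 15 mm wide and 20 mm long, then a taper 36 mm long to a blunt tip 4 mm wide, 56 mm below this point.
- bolt_knob (a point): Middle of the round black knob of the loose bolt: 30 mm across (25 mm at its lowest 5 mm), 34 mm high; this point is 17 mm above the knob's underside; z along the bolt, up. About 60 g.
- bolt_seat (a point): Centre of the underside of the loose bolt's knob, which rests on the block's top at the start and on the board at the end; z up. Below it a shank 12.4 mm wide and 36 mm long whose foot is bevelled to 7 mm over the last 4 mm. It cannot pass the two holes before they are drawn into line to about 3.5 mm.
- loop_tool: bystander: wooden loop tool in the block, to be left where it is
- tub: bystander: white plastic tub, 130 mm wide, 130 mm high, origin under its centre
- bowl: bystander: terracotta bowl, 110 mm wide, 45 mm high
- cup: bystander: white cup, 72 mm wide, 80 mm high
- brush: bystander: brush lying flat
- rib: bystander: flat wooden rib, 90 x 50 x 8 mm, lying flat
- knife: bystander: small knife with a wooden handle, lying flat
Mind the look-alikes: they are no part of the job. Leave any blue or green look-alike of the part that bears drift_handle alone.

How it is judged:
By the outcome, as a careful person would: the job done as asked, in the order asked, and still so for the second after the job is handed in, with the robot touching nothing.
It also fails if it takes over 72 s, if anything falls off the work surface, if the arm or the gripper's body presses on something with over 40 N, if the wrist force passes 120 N, or if a joint passes its speed limit or range.

## Working session

There is one attempt and no reset: what is moved stays moved. The work goes in short steps, Python scripts to look and compute and a tool call to move; the robot and the scene stay as the last step left them, time stands still between calls to the robot, and variables do not carry over. Pictures are saved under pics/ and viewed, about 8 in all and at most 12, crops included, and the job is handed in when it is done.

Besides the shell and the picture viewer there is one more tool, called after "Emit:" as name(argument=value, ...), one argument or row to a line, values as JSON. drive_tool: Moves the arm, as the interface text tells. Its arguments: {"type":"object","properties":{"increments":{"type":"array","items":{"type":"object","properties":{"delta_pos":{"type":"array","items":{"type":"number"}},"twist":{"type":"number"}}}},"gripper":{"type":"number"}},"required":["increments"]}

```bash
mkdir -p pics; ls
cat > h.py <<'E'
import numpy as np, cv2
from rig import r
def pt(cam,uv,z):
    c=r.get_calibration(cam);K,R,t=[np.array(c[k]) for k in("K","R","t")]
    d=R.T@np.linalg.solve(K,[uv[0],uv[1],1.]);o=-R.T@t.ravel()
    return o+d*(z-o[2])/d[2]
def px(cam,X):
    c=r.get_calibration(cam);K,R,t=[np.array(c[k]) for k in("K","R","t")]
    p=K@(R@np.array(X)+t.ravel());return p[:2]/p[2]
def tri(u1,u2):
    P=[]
    for n in("top","side"):
        c=r.get_calibration(n);P.append(np.array(c["K"])@np.c_[np.array(c["R"]),np.array(c["t"]).ravel()])
    X=cv2.triangulatePoints(P[0],P[1],np.array(u1,float).reshape(2,1),np.array(u2,float).reshape(2,1));return (X[:3]/X[3]).ravel()
E
python3 - <<'E'
from h import *
for c in("top","side"):
    f=r.grab_frame(c);cv2.imwrite(f"pics/{c}0.png",f)
    k=r.get_calibration(c);print(c,-np.array(k["R"]).T@np.array(k["t"]).ravel(),k["K"][0][0])
    for n in("drift_handle","drift_collar","bolt_knob","hole1","hole2","bat","block","loop_tool","tub"):
        print(n,[(np.round(d["uv"],1).tolist(),round(d["confidence"],2)) for d in r.spot_in(c,n)[:4]])
print(r.read_state())
E
```

```text
pics
top [0.43819941 0.06401771 1.70782892] 544.0219338091465
drift_handle [([197.1, 248.8], 0.52), ([235.4, 216.2], 0.52), ([166.9, 250.1], 0.38)]
drift_collar [([232.8, 216.5], 0.55)]
bolt_knob []
hole1 [([310.5, 220.4], 0.63)]
hole2 [([310.5, 220.4], 0.63)]
bat []
block [([203.1, 253.7], 0.65)]
loop_tool [([310.9, 220.5], 0.49)]
tub [([233.0, 144.6], 0.58), ([311.0, 221.2], 0.19), ([252.7, 273.5], 0.17)]
side [0.10889709 1.02473922 0.84609279] 538.363158202922
drift_handle [([292.2, 357.1], 0.84), ([282.0, 287.0], 0.66), ([244.8, 254.4], 0.66), ([248.3, 164.9], 0.59)]
drift_collar [([294.8, 355.2], 0.98), ([244.2, 250.6], 0.69), ([280.7, 285.5], 0.55), ([298.7, 187.9], 0.22)]
bolt_knob [([251.0, 281.8], 0.47)]
hole1 [([251.4, 279.3], 0.72), ([299.2, 187.3], 0.65)]
hole2 [([251.4, 279.3], 0.72), ([299.2, 187.3], 0.65)]
bat [([299.5, 189.7], 0.73)]
block [([283.2, 306.4], 0.78), ([300.1, 190.0], 0.25)]
loop_tool [([308.2, 293.5], 0.71), ([283.9, 304.8], 0.29)]
tub [([182.5, 227.0], 0.71)]
{'time_s': 1.0, 'joint_positions': array([-1.36313254e+00,  2.20402291e-01,  1.52648876e+00,  2.09474149e-05,
        1.39469385e+00, -1.26119167e-01]), 'qvel': array([-1.40340262e-03, -3.65722044e-04, -2.53964526e-03, -2.03297955e-03,
        2.31345508e-04,  6.96848731e-05]), 'effort': array([-5.71581077e-04, -4.94572377e+01, -3.87722826e+01,  7.00767548e-02,
        4.68038523e-02, -3.47690431e-06]), 'tool_pos': array([ 0.20475472, -0.59050977,  0.19694218]), 'tcp_rot': array([[ 2.17774420e-05,  9.44810939e-01,  3.27616069e-01],
       [-3.32784777e-06,  3.27616070e-01, -9.44810939e-01],
       [-1.00000000e+00,  1.94853090e-05,  1.02788269e-05]]), 'contact_force': array([ 0.02312966, -0.11620401, -0.05404621]), 'ft_torque': array([ 0.00458922,  0.01871955, -0.01196294]), 'width': 1.0017383452340283}
```

View pics/top0.png

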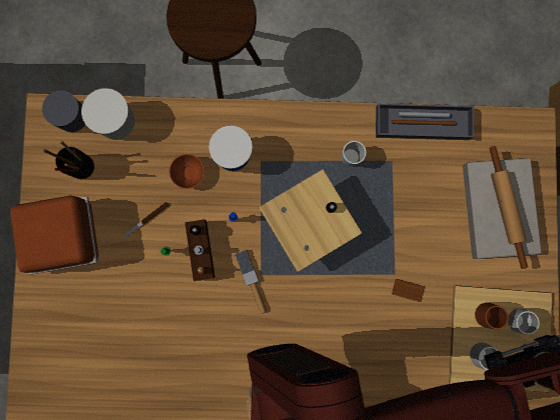

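View pics/side0.png

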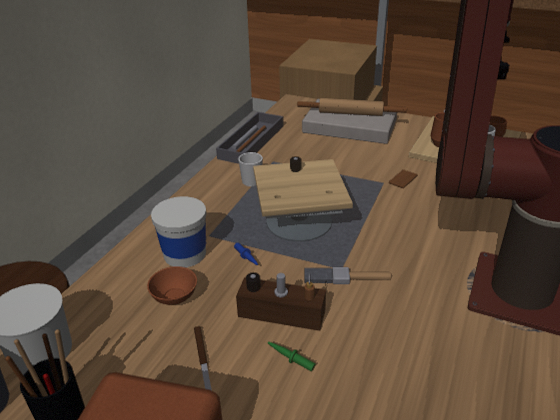

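The top view shows the block at about (200,250), with the knob (195,230), the steel drift (198,250) and the loop tool (201,269). The board is at about (310,220), with its fixed knob at (332,207) and open holes at (284,210) and (306,247). The blue (233,216) and green (166,251) look-alikes lie on the table. Next I'll take enlarged crops for measuring.

Run:
```python
from h import *
def crop(c,x,y,w,h,s):
    f=cv2.imread(f"pics/{c}0.png")[y:y+h,x:x+w]
    f=(255*(f/255.)**.6).astype(np.uint8)
    return cv2.resize(f,None,fx=s,fy=s,interpolation=cv2.INTER_CUBIC)
a=crop("top",258,165,110,110,5)[:, :]; b=crop("top",180,215,44,70,5)
b=cv2.copyMakeBorder(b,0,a.shape[0]-b.shape[0],0,0,cv2.BORDER_CONSTANT)
cv2.imwrite("pics/m1.png",np.hstack([a,b]))
a=crop("side",230,150,130,75,6);cv2.imwrite("pics/m2.png",a) 
a=crop("side",230,262,110,68,7);cv2.imwrite("pics/m3.png",a)
```

```text
(no output)
```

View pics/m1.png

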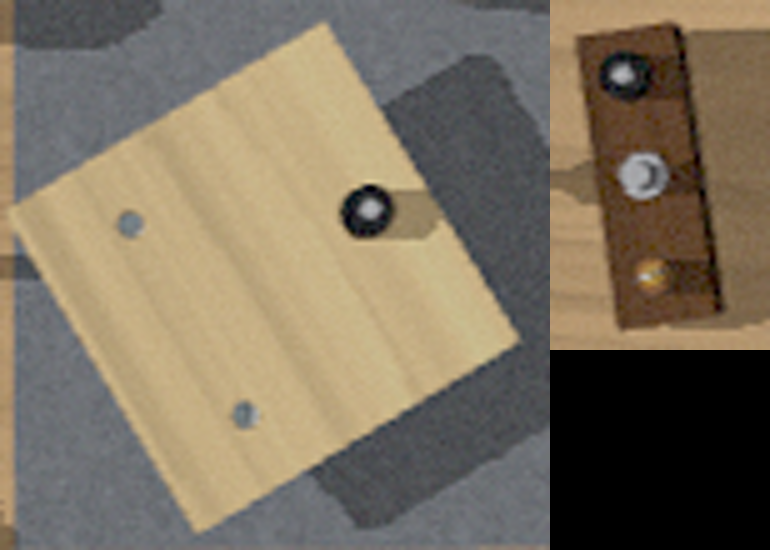

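View pics/m2.png

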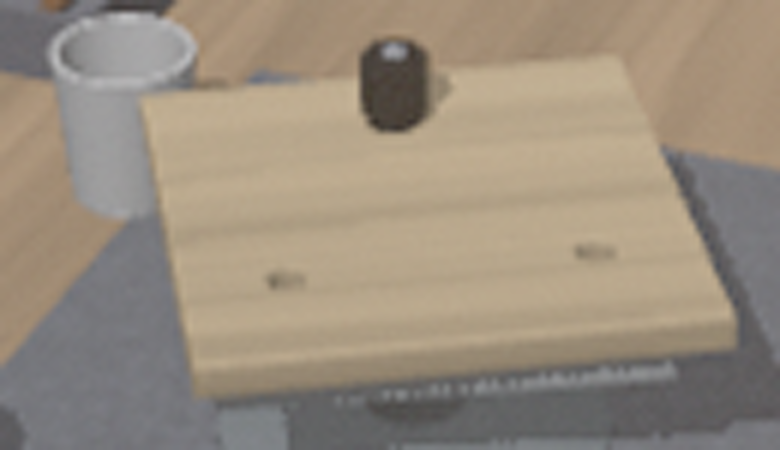

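View pics/m3.png

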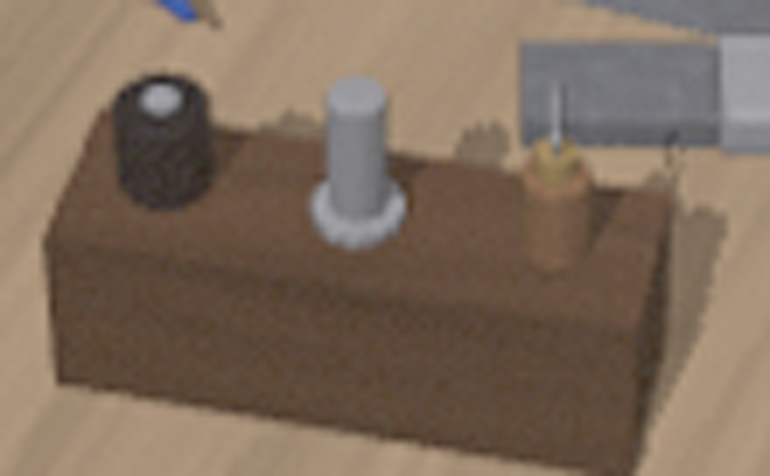

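```bash
cat > m.py <<'E'
from h import *
from scipy.optimize import least_squares
T=lambda u,v,ox=258,oy=165,s=5:((u+.5)/s-.5+ox,(v+.5)/s-.5+oy)
S=lambda u,v,ox=230,oy=150,s=6:((u+.5)/s-.5+ox,(v+.5)/s-.5+oy)
# board pts in bat frame: corners
top=[T(12,208),T(328,22),T(520,340),T(197,534)]+[T(130,225),T(244,414)]
side=[S(197,372),S(142,97),S(617,55),S(737,320)]+[S(285,279),S(595,250)]
kt=[T(369,209)];ks=[S(395,50)]
for n,P in(("top",top),("side",side)):
    print(n,np.round([pt(n,p,.12)[:2] for p in P],4).tolist())
print("knob",pt("top",kt[0],.154),pt("side",ks[0],.154))
B=lambda u,v:T(u-550,v,180,215,5); C=lambda u,v:S(u,v,230,262,7)
print("drift",pt("top",B(643,176),.067),pt("side",C(358,97),.110),pt("side",C(358,211),.067))
print("bolt",pt("top",B(625,75),.090),pt("side",C(162,98),.096))
print("loop",pt("top",B(652,275),.09))
for n,s in(("block TL",B(578,36)),("TR",B(676,24)),("BR",B(720,312)),("BL",B(620,330))):print(n,pt("top",s,.062))
E
python3 m.py
```

```text
top [[0.596, 0.0875], [0.7116, -0.0958], [0.5268, -0.2118], [0.4088, -0.0254], [0.588, 0.0181], [0.4791, -0.0512]]
side [[0.5906, 0.0947], [0.7084, -0.0909], [0.5246, -0.2092], [0.4065, -0.0228], [0.5866, 0.0203], [0.4769, -0.0498]]
knob [ 0.59780611 -0.11801947  0.154     ] [ 0.5962908  -0.11834045  0.154     ]
drift [0.46443583 0.27023451 0.067     ] [0.46260482 0.27312519 0.11      ] [0.46235315 0.27547937 0.067     ]
bolt [0.52369543 0.2803343  0.09      ] [0.52282576 0.28224468 0.096     ]
loop [0.4058379  0.25979067 0.09      ]
block TL [0.54802775 0.31342471 0.062     ]
TR [0.55695482 0.25441599 0.062     ]
BR [0.3842705  0.22153655 0.062     ]
BL [0.3719286  0.28111157 0.062     ]
```

Emit:
drive_tool(
  increments=[
    {"delta_pos": [0, 0, 1.8], "twist": 0},
    {"delta_pos": [0.6, 1.9, 1.9], "twist": -2},
    {"delta_pos": [1.15, 3.8, 1.9], "twist": -4},
    {"delta_pos": [1.7, 5.75, 1.9], "twist": -6},
    {"delta_pos": [2.3, 7.65, 1.9], "twist": -9},
  ],
  gripper=0.6,
)

```text
time_s: 1.62
tool_pos: [0.274, -0.3592, 0.254]
tcp_rot: [[0.0, 0.985, 0.174], [-0.0, 0.174, -0.985], [-1.0, 0.0, 0.0]]
contact_force: [1.1, 0.1, 0.3]
width: 0.617
```

Emit:
drive_tool(
  increments=[
    {"delta_pos": [0.6, 1.9, 0], "twist": 0},
    {"delta_pos": [1.15, 3.8, 0], "twist": 0},
    {"delta_pos": [1.7, 5.75, 0], "twist": 0},
    {"delta_pos": [2.3, 7.65, 0], "twist": 0},
    {"delta_pos": [2.9, 9.6, 0], "twist": 0},
  ],
)

```text
time_s: 2.25
tool_pos: [0.3611, -0.0713, 0.2544]
tcp_rot: [[0.002, 0.985, 0.175], [-0.001, 0.175, -0.985], [-1.0, 0.002, 0.001]]
contact_force: [2.1, -0.0, 0.6]
width: 0.599
```

Emit:
drive_tool(
  increments=[
    {"delta_pos": [0.6, 1.9, 0], "twist": 0},
    {"delta_pos": [1.15, 3.8, 0], "twist": 0},
    {"delta_pos": [1.7, 5.75, 0], "twist": 0},
    {"delta_pos": [2.3, 7.65, 0], "twist": 0},
    {"delta_pos": [2.9, 9.6, 0], "twist": 0},
  ],
)

```text
time_s: 2.88
tool_pos: [0.4481, 0.2172, 0.2543]
tcp_rot: [[0.001, 0.984, 0.176], [0.0, 0.176, -0.984], [-1.0, 0.001, 0.0]]
contact_force: [0.2, -0.3, 0.9]
width: 0.601
```

Emit:
drive_tool(
  increments=[
    {"delta_pos": [0.5, 1.85, 0], "twist": 0},
    {"delta_pos": [0.5, 1.85, -1.9], "twist": 0},
    {"delta_pos": [0.5, 1.85, -3.5], "twist": 0},
    {"delta_pos": [0.5, 1.85, -4.4], "twist": 0},
    {"delta_pos": [0.5, 1.85, -4.4], "twist": 0},
  ],
)

```text
time_s: 3.5
tool_pos: [0.4607, 0.2697, 0.1194]
tcp_rot: [[-0.005, 0.984, 0.176], [-0.002, 0.176, -0.984], [-1.0, -0.005, 0.001]]
contact_force: [0.2, -0.4, 0.5]
width: 0.6
```

Run:
```python
from h import *
t=r.grab_frame("top");s=r.grab_frame("side")
g=lambda f,x,y,w,h,k:cv2.resize((255*(f[y:y+h,x:x+w]/255.)**.6).astype(np.uint8),None,fx=k,fy=k,interpolation=cv2.INTER_CUBIC)
cv2.imwrite("pics/g1.png",np.hstack([g(t,160,200,70,100,5),g(s,225,210,85,100,5)]))
p=np.array(r.read_state()["tool_pos"]);print(p,px("top",p),px("side",p))
```

```text
[0.46341833 0.27073656 0.1230675 ] [195.59812707 249.77081814] [280.7229812  269.75390729]
```

View pics/g1.png

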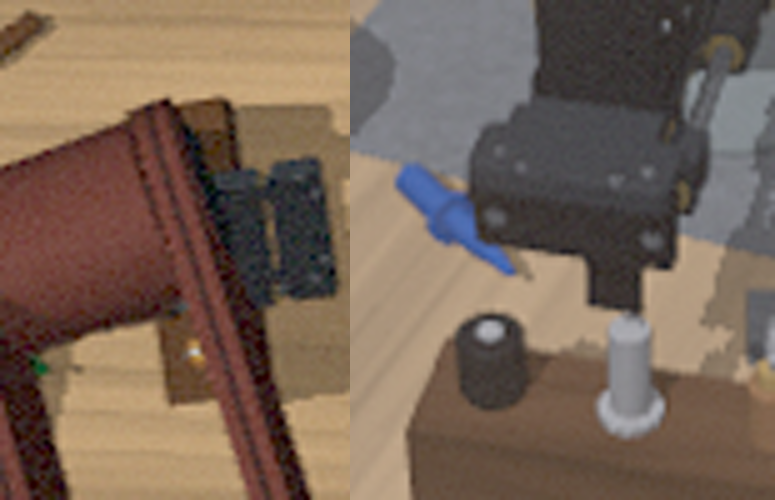

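Side crop: the near finger is at about (278,271) full-pixel, with the pin handle just below and a little right at (281,273). I'll check the projection.

Run:
```python
from h import *
p=np.array(r.read_state()["tool_pos"]);print(p)
for d in(.026,.033,.041):print(px("side",p+[-.176*d,.984*d,-.014]))
# pin axis in this image: handle top centre crop(630,323), collar (630,412)
for v,z in((323,.110),(412,.067)):print(pt("side",(225+(630-350+.5)/5-.5,210+(v+.5)/5-.5),z))
```

```text
[0.46341833 0.27073656 0.1230675 ]
[277.67500595 283.36782837]
[276.80183008 285.68965895]
[275.7927191  288.37294969]
[0.46437109 0.26978709 0.11      ]
[0.46221859 0.27635528 0.067     ]
```

Run:
```python
from h import *
f=lambda u,v:(225+(u-350+.5)/5-.5,210+(v+.5)/5-.5)
for z in(.109,.13,.179):print(z,"stub",pt("side",f(614,308),z),"bodyL",pt("side",f(475,238),z),"bodyR",pt("side",f(672,268),z))
print(r.read_state()["tool_pos"])
```

```text
0.109 stub [0.47476817 0.26289726 0.109     ] bodyL [0.54831378 0.2452163  0.109     ] bodyR [0.46290022 0.23016208 0.109     ]
0.13 stub [0.46434439 0.28460237 0.13      ] bodyL [0.53579466 0.26742515 0.13      ] bodyR [0.45281456 0.25279983 0.13      ]
0.179 stub [0.44002224 0.33524763 0.179     ] bodyL [0.50658339 0.3192458  0.179     ] bodyR [0.42928136 0.30562124 0.179     ]
[0.46341833 0.27073656 0.1230675 ]
```

Emit:
drive_tool(
  increments=[
    {"delta_pos": [0, 0, -0.5], "twist": 0},
    {"delta_pos": [0, 0, -1.0], "twist": 0},
    {"delta_pos": [0, 0, -1.25], "twist": 0},
    {"delta_pos": [0, 0, -1.25], "twist": 0},
  ],
)

```text
time_s: 4.1
tool_pos: [0.462, 0.2702, 0.0834]
tcp_rot: [[-0.002, 0.984, 0.176], [-0.001, 0.176, -0.984], [-1.0, -0.002, 0.0]]
contact_force: [-0.6, 0.3, -0.1]
width: 0.597
```

```bash
cat >> h.py <<'E'
def zoom(out,crops):
    o=[]
    for n,x,y,w,h,k in crops:
        f=r.grab_frame(n)[y:y+h,x:x+w]
        o.append(cv2.resize((255*(f/255.)**.6).astype(np.uint8),None,fx=k,fy=k,interpolation=cv2.INTER_CUBIC))
    cv2.imwrite(out,np.hstack(o))
E
python3 - <<'E'
from h import *
zoom("pics/g2.png",[("side",225,220,110,85,7)])
p=np.array(r.read_state()["tool_pos"]);print(p,r.read_state()["contact_force"],px("side",p),px("side",p-[0,0,.014]))
E
```

```text
[0.46251431 0.27037692 0.08403969] [-0.52004923 -0.10491877 -0.26172975] [281.51499366 284.06692923] [281.62477024 289.06277899]
```

View pics/g2.png

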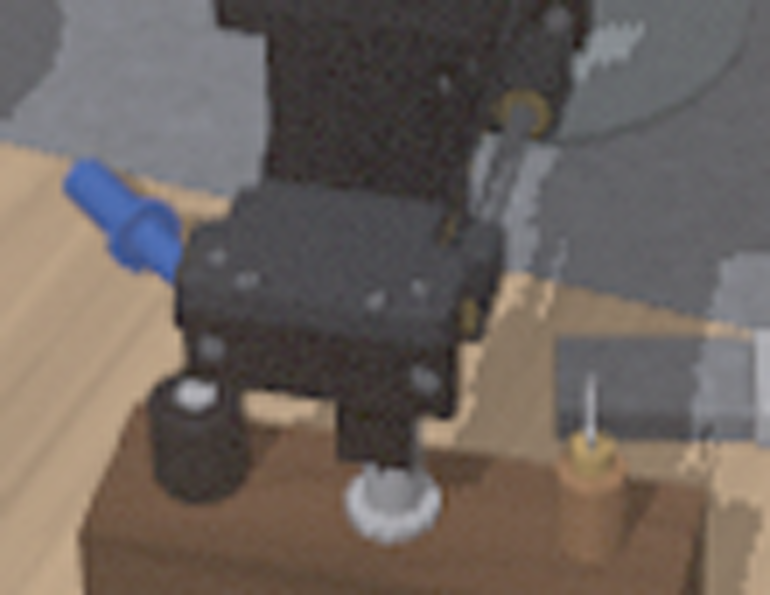

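The near finger is in front of the handle, just above the collar at (281,291), so the pin is straddled. Closing now.

Emit:
drive_tool(
  increments=[
    {"delta_pos": [0, 0, 0], "twist": 0},
    {"delta_pos": [0, 0, 0], "twist": 0},
    {"delta_pos": [0, 0, 0], "twist": 0},
    {"delta_pos": [0, 0, 0], "twist": 0},
    {"delta_pos": [0, 0, 0], "twist": 0},
  ],
  gripper=0,
)

```text
time_s: 4.78
tool_pos: [0.4633, 0.2712, 0.0852]
tcp_rot: [[0.001, 0.984, 0.176], [0.001, 0.176, -0.984], [-1.0, 0.002, -0.001]]
contact_force: [-0.6, 2.0, 6.5]
width: 0.115
```

Emit:
drive_tool(
  increments=[
    {"delta_pos": [0, 0, 0], "twist": 0},
    {"delta_pos": [0, 0, 0], "twist": 0},
  ],
)

```text
time_s: 5.03
tool_pos: [0.4641, 0.2721, 0.0864]
tcp_rot: [[0.003, 0.984, 0.176], [0.003, 0.176, -0.984], [-1.0, 0.004, -0.003]]
contact_force: [-1.8, 4.2, 9.0]
width: 0.016
```

Run:
```python
from h import *
zoom("pics/g3.png",[("side",225,220,110,85,7)])
print(r.read_state())
```

```text
{'time_s': 5.075, 'joint_positions': array([0.38251215, 0.11820464, 1.86006832, 0.00186114, 1.15919825,
       1.77585617]), 'qvel': array([ 0.00258027, -0.00143152, -0.00171606, -0.00096571, -0.0011528 ,
       -0.00044412]), 'effort': array([-2.12655790e+00, -3.69764113e+01, -3.14901316e+01, -1.24055509e+00,
       -1.39114272e-03,  1.43359811e-02]), 'tool_pos': array([0.46411789, 0.2721279 , 0.08640969]), 'tcp_rot': array([[ 0.00318751,  0.98442128,  0.17579697],
       [ 0.003121  ,  0.17578722, -0.98442324],
       [-0.99999005,  0.00368652, -0.00251206]]), 'contact_force': array([-0.4745277 ,  4.23667108,  7.7518619 ]), 'ft_torque': array([0.73054698, 0.22431441, 0.00159842]), 'width': 0.008951775566127987}
```

View pics/g3.png

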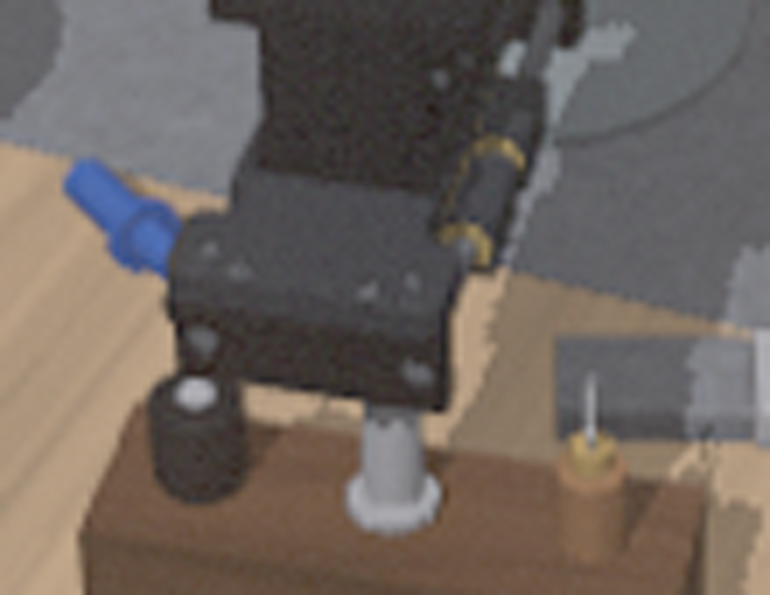

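The closed fingers ended up on top of the pin. Nothing shows around the handle, and there is about 8 N upward. In the images the fingertips sit about 35 mm higher than the reported TCP implies. I'll open, step down further while watching the force, and check again.

Emit:
drive_tool(
  increments=[
    {"delta_pos": [0, 0, 0], "twist": 0},
    {"delta_pos": [0, 0, 0], "twist": 0},
    {"delta_pos": [0, 0, 0], "twist": 0},
    {"delta_pos": [0, 0, 0], "twist": 0},
    {"delta_pos": [0, 0, 0], "twist": 0},
  ],
  gripper=0.6,
)

```text
time_s: 5.7
tool_pos: [0.4629, 0.2701, 0.0844]
tcp_rot: [[0.0, 0.984, 0.176], [-0.001, 0.176, -0.984], [-1.0, -0.0, 0.001]]
contact_force: [0.5, -0.4, 0.5]
width: 0.489
```

Emit:
drive_tool(
  increments=[
    {"delta_pos": [0, 0, -0.3], "twist": 0},
    {"delta_pos": [0, 0, -0.6], "twist": 0},
    {"delta_pos": [0, 0, -0.8], "twist": 0},
    {"delta_pos": [0, 0, -0.8], "twist": 0},
  ],
)

```text
time_s: 6.2
tool_pos: [0.4619, 0.2702, 0.0592]
tcp_rot: [[-0.002, 0.984, 0.176], [-0.001, 0.176, -0.984], [-1.0, -0.002, 0.0]]
contact_force: [-0.5, -0.1, -0.5]
width: 0.6
```

Run:
```python
from h import *
zoom("pics/g4.png",[("side",225,220,110,85,7)])
print(r.read_state())
```

```text
{'time_s': 6.25, 'joint_positions': array([3.81881468e-01, 1.52503323e-01, 1.87765254e+00, 5.29329859e-05,
       1.11255886e+00, 1.77587364e+00]), 'qvel': array([ 0.00063934, -0.00914642, -0.01125335, -0.00037461,  0.00150705,
       -0.00148431]), 'effort': array([ 4.64107157e-03, -4.12937415e+01, -3.38864565e+01,  1.88903336e-02,
       -7.64970342e-02, -1.10820990e-04]), 'tool_pos': array([0.46234232, 0.27039512, 0.05985711]), 'tcp_rot': array([[-1.05893118e-03,  9.84414355e-01,  1.75861469e-01],
       [-3.74105329e-04,  1.75861166e-01, -9.84414908e-01],
       [-9.99999369e-01, -1.10821835e-03,  1.82049784e-04]]), 'contact_force': array([-0.07796152,  1.2299031 , -0.09146918]), 'ft_torque': array([ 0.00267929,  0.05845678, -0.02184196]), 'width': 0.596702116659283}
```

View pics/g4.png

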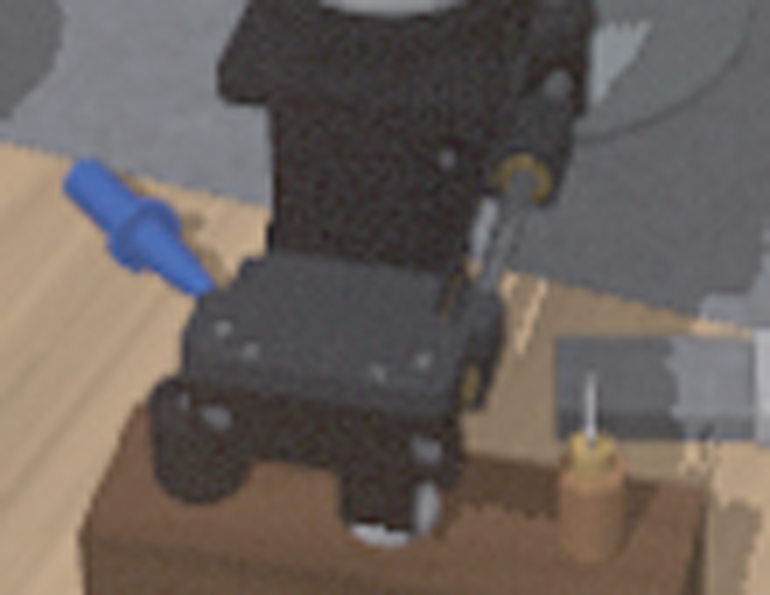

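The near finger now covers the handle, with its tip just above the collar at about (281,295). I'll go down 9 mm more, then close.

Emit:
drive_tool(
  increments=[
    {"delta_pos": [0, 0.05, -0.2], "twist": 0},
    {"delta_pos": [0, 0.05, -0.3], "twist": 0},
    {"delta_pos": [0, 0.05, -0.3], "twist": 0},
  ],
)

```text
time_s: 6.62
tool_pos: [0.4625, 0.2719, 0.0511]
tcp_rot: [[-0.001, 0.984, 0.176], [-0.0, 0.176, -0.984], [-1.0, -0.001, 0.0]]
contact_force: [0.1, -1.5, -0.4]
width: 0.598
```

Emit:
drive_tool(
  increments=[
    {"delta_pos": [0, 0, 0], "twist": 0},
    {"delta_pos": [0, 0, 0], "twist": 0},
    {"delta_pos": [0, 0, 0], "twist": 0},
    {"delta_pos": [0, 0, 0], "twist": 0},
    {"delta_pos": [0, 0, 0], "twist": 0},
  ],
  gripper=0,
)

```text
time_s: 7.25
tool_pos: [0.4629, 0.2721, 0.0515]
tcp_rot: [[0.0, 0.984, 0.176], [0.0, 0.176, -0.984], [-1.0, 0.0, -0.0]]
contact_force: [0.3, 1.5, 1.1]
width: 0.196
```

Gripped at 17 mm, which matches the 18 mm handle. Now I'll lift and carry it to hole1.

Emit:
drive_tool(
  increments=[
    {"delta_pos": [0, 0, 1.0], "twist": 0},
    {"delta_pos": [0, 0, 2.4], "twist": 0},
    {"delta_pos": [0, 0, 3.8], "twist": 0},
    {"delta_pos": [0, -0.5, 4.6], "twist": 0},
    {"delta_pos": [0.1, -2.0, 4.6], "twist": -8},
  ],
)

```text
time_s: 7.88
tool_pos: [0.4672, 0.2131, 0.1923]
tcp_rot: [[0.005, 0.999, 0.037], [0.002, 0.037, -0.999], [-1.0, 0.005, -0.002]]
contact_force: [1.2, -0.9, -0.7]
width: 0.197
```

Emit:
drive_tool(
  increments=[
    {"delta_pos": [0.1, -1.8, 0], "twist": -8},
    {"delta_pos": [0.2, -3.6, 0], "twist": -16},
    {"delta_pos": [0.3, -5.4, 0], "twist": -24},
    {"delta_pos": [0.4, -7.2, 0], "twist": -32},
    {"delta_pos": [0.46, -8.6, 0], "twist": -32},
  ],
)

```text
time_s: 8.5
tool_pos: [0.4792, -0.0481, 0.1894]
tcp_rot: [[0.0, 0.866, -0.5], [-0.0, -0.5, -0.866], [-1.0, 0.0, 0.0]]
contact_force: [0.4, 0.3, -0.6]
width: 0.196
```

Emit:
drive_tool(
  increments=[
    {"delta_pos": [0, 0, 0], "twist": 0},
    {"delta_pos": [0, 0, 0], "twist": 0},
  ],
)

```text
time_s: 8.75
tool_pos: [0.4793, -0.0456, 0.1892]
tcp_rot: [[-0.001, 0.867, -0.499], [0.001, -0.499, -0.867], [-1.0, -0.001, -0.0]]
contact_force: [-0.3, -0.0, -1.8]
width: 0.195
```

Run:
```python
from h import *
f=r.grab_frame("side");t=r.grab_frame("top")
cv2.imwrite("pics/s5.png",f);cv2.imwrite("pics/t5.png",t)
g=lambda f,x,y,w,h,k:cv2.resize((255*(f[y:y+h,x:x+w]/255.)**.6).astype(np.uint8),None,fx=k,fy=k,interpolation=cv2.INTER_CUBIC)
a=g(f,240,140,110,90,7);cv2.imwrite("pics/z5.png",a)
for n in("drift_handle","drift_collar"):print(n,r.spot_in("side",n)[:3])
s=r.read_state();print(s["tool_pos"],s["tcp_rot"],s["width"])
```

```text
drift_handle [{'uv': [298.6, 355.9], 'confidence': 0.92}, {'uv': [244.3, 259.2], 'confidence': 0.74}, {'uv': [330.3, 169.6], 'confidence': 0.52}]
drift_collar [{'uv': [245.1, 250.0], 'confidence': 0.75}, {'uv': [328.4, 165.9], 'confidence': 0.74}, {'uv': [295.4, 355.1], 'confidence': 0.66}]
[ 0.47950865 -0.04487787  0.18934604] [[-1.44262105e-04  8.68003907e-01 -4.96557345e-01]
 [ 2.45422215e-04 -4.96557304e-01 -8.68003907e-01]
 [-9.99999959e-01 -2.47086274e-04 -1.41393040e-04]] 0.1986833388376394
```

View pics/z5.png

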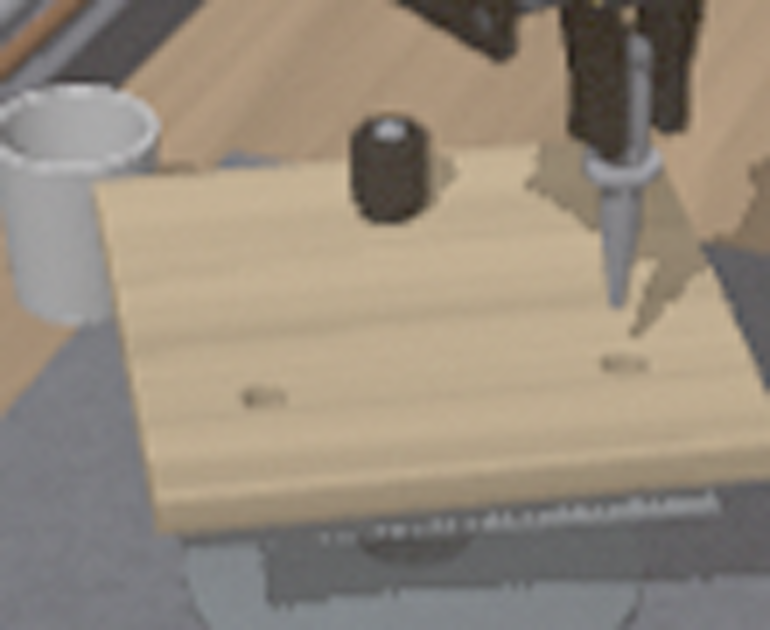

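The side crop shows the pin upright in the jaws, with its tip at crop (618,305). The hole1 mouth is at (624,363), the collar at (623,165) and the handle top at (640,45).

Run:
```python
from h import *
f=lambda u,v:((u+.5)/7-.5+240,(v+.5)/7-.5+140)
F=lambda p:np.round(((np.array(p)-[240,140]+.5)*7-.5),1)
tip=pt("side",f(618,305),.1437);col=pt("side",f(623,170),.1997)
hole=pt("side",f(624,363),.12);A=pt("side",f(263,398),.12)
print("tip",tip,"collar",col,"hole1",hole,"hole2",A)
tp=r.read_state()["tool_pos"];print("tool",tp)
for z in(.1437,.1997,.2477):print(F(px("side",[tip[0],tip[1],z])))
t=cv2.imread("pics/t5.png");print("top px of hole",px("top",[.478,-.0505,.12]))
```

```text
tip [ 0.47970509 -0.04871858  0.1437    ] collar [ 0.47897083 -0.04653492  0.1997    ] hole1 [ 0.47672452 -0.04896297  0.12      ] hole2 [0.58578195 0.02161456 0.12      ]
tool [ 0.47950865 -0.04487787  0.18934604]
[618. 305.]
[623.2 166.7]
[627.8  42.7]
top px of hole [306.15431697 247.78830484]
```

Emit:
drive_tool(
  increments=[
    {"delta_pos": [0.02, -0.06, -0.3], "twist": 0},
    {"delta_pos": [0.02, -0.06, -0.6], "twist": 0},
    {"delta_pos": [0.02, -0.06, -0.8], "twist": 0},
    {"delta_pos": [0.02, -0.06, -0.9], "twist": 0},
    {"delta_pos": [0.02, -0.06, -1.0], "twist": 0},
  ],
)

```text
time_s: 9.57
tool_pos: [0.4802, -0.0478, 0.1593]
tcp_rot: [[0.0, 0.867, -0.498], [0.0, -0.498, -0.867], [-1.0, 0.0, -0.0]]
contact_force: [-0.6, 0.2, 0.1]
width: 0.19
```

Emit:
drive_tool(
  increments=[
    {"delta_pos": [0, 0, -0.1], "twist": 0},
    {"delta_pos": [0, 0, -0.2], "twist": 0},
    {"delta_pos": [0, 0, -0.2], "twist": 0},
  ],
)

```text
time_s: 9.95
tool_pos: [0.48, -0.0478, 0.1532]
tcp_rot: [[-0.0, 0.867, -0.498], [0.0, -0.498, -0.867], [-1.0, -0.0, 0.0]]
contact_force: [0.1, 0.1, -0.4]
width: 0.195
```

Emit:
drive_tool(
  increments=[
    {"delta_pos": [0.02, 0.035, 0], "twist": 0},
    {"delta_pos": [0.02, 0.035, -0.1], "twist": 0},
    {"delta_pos": [0.02, 0.035, -0.2], "twist": 0},
    {"delta_pos": [0.02, 0.035, -0.2], "twist": 0},
  ],
)

```text
time_s: 10.45
tool_pos: [0.4803, -0.0469, 0.147]
tcp_rot: [[-0.001, 0.867, -0.498], [-0.0, -0.498, -0.867], [-1.0, -0.001, 0.001]]
contact_force: [-1.9, -2.0, -1.1]
width: 0.199
```

Emit:
drive_tool(
  increments=[
    {"delta_pos": [0, 0, -0.1], "twist": 0},
    {"delta_pos": [0, 0, -0.15], "twist": 0},
    {"delta_pos": [0, 0, -0.15], "twist": 0},
  ],
)

```text
time_s: 10.82
tool_pos: [0.4805, -0.0468, 0.1427]
tcp_rot: [[-0.001, 0.867, -0.498], [-0.0, -0.498, -0.867], [-1.0, -0.001, 0.0]]
contact_force: [-2.8, -2.5, 1.5]
width: 0.193
```

Emit:
drive_tool(
  increments=[
    {"delta_pos": [0, 0, -0.1], "twist": 0},
    {"delta_pos": [0, 0, -0.2], "twist": 0},
    {"delta_pos": [0, 0, -0.2], "twist": 0},
  ],
)

```text
time_s: 11.2
tool_pos: [0.4804, -0.0466, 0.1364]
tcp_rot: [[-0.001, 0.867, -0.498], [0.0, -0.498, -0.867], [-1.0, -0.001, 0.0]]
contact_force: [-4.0, -1.5, 0.5]
width: 0.197
```

Emit:
drive_tool(
  increments=[
    {"delta_pos": [0, 0, -0.1], "twist": 0},
    {"delta_pos": [0, 0, -0.2], "twist": 0},
    {"delta_pos": [0, 0, -0.2], "twist": 0},
  ],
)

```text
time_s: 11.58
tool_pos: [0.4802, -0.0464, 0.1304]
tcp_rot: [[-0.001, 0.867, -0.498], [0.001, -0.498, -0.867], [-1.0, -0.001, 0.0]]
contact_force: [-5.3, -1.3, 2.5]
width: 0.197
```

Emit:
drive_tool(
  increments=[
    {"delta_pos": [-0.03, 0.02, 0], "twist": 0},
    {"delta_pos": [-0.03, 0.02, -0.1], "twist": 0},
    {"delta_pos": [-0.03, 0.02, -0.2], "twist": 0},
    {"delta_pos": [-0.03, 0.02, -0.2], "twist": 0},
  ],
)

```text
time_s: 12.08
tool_pos: [0.4795, -0.046, 0.1244]
tcp_rot: [[-0.001, 0.867, -0.498], [0.0, -0.498, -0.867], [-1.0, -0.001, 0.0]]
contact_force: [-3.7, -2.1, -1.2]
width: 0.192
```

Emit:
drive_tool(
  increments=[
    {"delta_pos": [0, 0, -0.1], "twist": 0},
    {"delta_pos": [0, 0, -0.15], "twist": 0},
    {"delta_pos": [0, 0, -0.15], "twist": 0},
  ],
)

```text
time_s: 12.45
tool_pos: [0.4796, -0.046, 0.1201]
tcp_rot: [[-0.001, 0.867, -0.498], [0.0, -0.498, -0.867], [-1.0, -0.001, -0.0]]
contact_force: [-5.2, -1.3, -0.2]
width: 0.2
```

Emit:
drive_tool(
  increments=[
    {"delta_pos": [-0.02, 0.01, -0.05], "twist": 0},
    {"delta_pos": [-0.02, 0.01, -0.1], "twist": 0},
    {"delta_pos": [-0.02, 0.01, -0.15], "twist": 0},
    {"delta_pos": [-0.02, 0.01, -0.15], "twist": 0},
  ],
)

```text
time_s: 12.95
tool_pos: [0.4795, -0.0457, 0.1159]
tcp_rot: [[0.0, 0.867, -0.498], [0.0, -0.498, -0.867], [-1.0, 0.0, -0.001]]
contact_force: [-2.9, -0.4, 1.3]
width: 0.201
```

Emit:
drive_tool(
  increments=[
    {"delta_pos": [0, 0, -0.05], "twist": 0},
    {"delta_pos": [0, 0, -0.1], "twist": 0},
    {"delta_pos": [0, 0, -0.1], "twist": 0},
  ],
)

```text
time_s: 13.32
tool_pos: [0.4795, -0.0456, 0.1129]
tcp_rot: [[0.0, 0.867, -0.498], [0.0, -0.498, -0.867], [-1.0, 0.0, -0.001]]
contact_force: [-2.2, 1.7, 2.3]
width: 0.19
```

Emit:
drive_tool(
  increments=[
    {"delta_pos": [-0.01, 0.01, -0.04], "twist": 0},
    {"delta_pos": [-0.01, 0.01, -0.08], "twist": 0},
    {"delta_pos": [-0.01, 0.01, -0.08], "twist": 0},
  ],
)

```text
time_s: 13.7
tool_pos: [0.4792, -0.0454, 0.1104]
tcp_rot: [[0.001, 0.867, -0.498], [0.0, -0.498, -0.867], [-1.0, 0.0, -0.0]]
contact_force: [-0.2, 0.8, 2.3]
width: 0.197
```

Emit:
drive_tool(
  increments=[
    {"delta_pos": [0, 0, -0.03], "twist": 0},
    {"delta_pos": [0, 0, -0.06], "twist": 0},
    {"delta_pos": [0, 0, -0.06], "twist": 0},
  ],
)

```text
time_s: 14.08
tool_pos: [0.4793, -0.0455, 0.1094]
tcp_rot: [[0.001, 0.867, -0.498], [0.0, -0.498, -0.867], [-1.0, 0.0, -0.0]]
contact_force: [-2.5, 2.4, 7.0]
width: 0.197
```

Emit:
drive_tool(
  increments=[
    {"delta_pos": [0, 0, -0.02], "twist": 0},
    {"delta_pos": [0, 0, -0.03], "twist": 0},
  ],
)

```text
time_s: 14.32
tool_pos: [0.4794, -0.0455, 0.1094]
tcp_rot: [[0.001, 0.867, -0.498], [0.0, -0.498, -0.867], [-1.0, 0.001, -0.0]]
contact_force: [-5.0, 3.4, 14.7]
width: 0.197
```

Emit:
drive_tool(
  increments=[
    {"delta_pos": [0, 0, -0.012], "twist": 0},
    {"delta_pos": [0, 0, -0.012], "twist": 0},
  ],
)

```text
time_s: 14.58
tool_pos: [0.4794, -0.0455, 0.1094]
tcp_rot: [[0.001, 0.867, -0.498], [-0.0, -0.498, -0.867], [-1.0, 0.001, -0.0]]
contact_force: [-7.2, 2.5, 15.5]
width: 0.203
```

```bash
python3 -c "
from h import *
s=r.read_state();print(s['contact_force'],s['tool_pos'],s['time_s'])"
```

```text
[-7.15216845  2.53180899 15.52906749] [ 0.47940863 -0.04548793  0.10936472] 14.575
```

Emit:
drive_tool(
  increments=[
    {"delta_pos": [-0.01, 0, -0.01], "twist": 0},
    {"delta_pos": [-0.01, 0, -0.01], "twist": 0},
    {"delta_pos": [-0.01, 0, -0.01], "twist": 0},
  ],
)

```text
time_s: 14.95
tool_pos: [0.4794, -0.0454, 0.1093]
tcp_rot: [[0.001, 0.867, -0.498], [-0.0, -0.498, -0.867], [-1.0, 0.001, -0.001]]
contact_force: [-6.4, 2.9, 16.2]
width: 0.196
```

Emit:
drive_tool(
  increments=[
    {"delta_pos": [0, 0, 0], "twist": 0},
    {"delta_pos": [0, 0, 0], "twist": 0},
    {"delta_pos": [0, 0, 0], "twist": 0},
    {"delta_pos": [0, 0, 0], "twist": 0},
  ],
)

```text
time_s: 15.45
tool_pos: [0.4794, -0.0455, 0.1093]
tcp_rot: [[0.001, 0.867, -0.498], [-0.0, -0.498, -0.867], [-1.0, 0.001, -0.001]]
contact_force: [-7.1, 3.3, 16.8]
width: 0.193
```

Emit:
drive_tool(
  increments=[
    {"delta_pos": [-0.01, 0, -0.007], "twist": 0},
    {"delta_pos": [-0.01, 0, -0.007], "twist": 0},
    {"delta_pos": [-0.01, 0, -0.007], "twist": 0},
    {"delta_pos": [-0.01, 0, -0.007], "twist": 0},
    {"delta_pos": [-0.01, 0, -0.007], "twist": 0},
  ],
)

```text
time_s: 16.08
tool_pos: [0.4794, -0.0455, 0.1093]
tcp_rot: [[0.002, 0.867, -0.498], [-0.0, -0.498, -0.867], [-1.0, 0.002, -0.001]]
contact_force: [-6.6, 4.0, 16.6]
width: 0.197
```

Emit:
drive_tool(
  increments=[
    {"delta_pos": [0, 0, 0], "twist": 0},
    {"delta_pos": [0, 0, 0], "twist": 0},
    {"delta_pos": [0, 0, 0], "twist": 0},
    {"delta_pos": [0, 0, 0], "twist": 0},
    {"delta_pos": [0, 0, 0], "twist": 0},
  ],
)

```text
time_s: 16.7
tool_pos: [0.4794, -0.0455, 0.1093]
tcp_rot: [[0.002, 0.867, -0.498], [-0.0, -0.498, -0.867], [-1.0, 0.002, -0.001]]
contact_force: [-6.2, 4.6, 17.5]
width: 0.198
```

Emit:
drive_tool(
  increments=[
    {"delta_pos": [0, 0, 0], "twist": 0},
    {"delta_pos": [0, 0, 0], "twist": 0},
    {"delta_pos": [0, 0, 0], "twist": 0},
    {"delta_pos": [0, 0, 0], "twist": 0},
    {"delta_pos": [0, 0, 0], "twist": 0},
  ],
)

```text
time_s: 17.32
tool_pos: [0.4794, -0.0454, 0.1093]
tcp_rot: [[0.002, 0.867, -0.498], [-0.0, -0.498, -0.867], [-1.0, 0.002, -0.001]]
contact_force: [-5.9, 4.0, 17.1]
width: 0.193
```

Emit:
drive_tool(
  increments=[
    {"delta_pos": [0, 0, -0.012], "twist": 0},
    {"delta_pos": [0, 0, -0.012], "twist": 0},
    {"delta_pos": [0, 0, -0.012], "twist": 0},
    {"delta_pos": [0, 0, -0.012], "twist": 0},
    {"delta_pos": [0, 0, -0.012], "twist": 0},
  ],
)

```text
time_s: 17.95
tool_pos: [0.4794, -0.0455, 0.1093]
tcp_rot: [[0.002, 0.867, -0.498], [-0.0, -0.498, -0.867], [-1.0, 0.002, -0.001]]
contact_force: [-7.6, 3.5, 18.7]
width: 0.199
```

Emit:
drive_tool(
  increments=[
    {"delta_pos": [0, 0, 0], "twist": 0},
    {"delta_pos": [0, 0, 0], "twist": 0},
    {"delta_pos": [0, 0, 0], "twist": 0},
    {"delta_pos": [0, 0, 0], "twist": 0},
    {"delta_pos": [0, 0, 0], "twist": 0},
  ],
)

```text
time_s: 18.58
tool_pos: [0.4794, -0.0455, 0.1093]
tcp_rot: [[0.002, 0.867, -0.498], [-0.0, -0.498, -0.867], [-1.0, 0.002, -0.001]]
contact_force: [-7.6, 3.3, 19.1]
width: 0.199
```

Emit:
drive_tool(
  increments=[
    {"delta_pos": [0, 0, 0.04], "twist": 0},
    {"delta_pos": [0, 0, 0.08], "twist": 0},
    {"delta_pos": [0, 0, 0.08], "twist": 0},
  ],
)

```text
time_s: 18.95
tool_pos: [0.4791, -0.0454, 0.1095]
tcp_rot: [[0.002, 0.867, -0.498], [0.0, -0.498, -0.867], [-1.0, 0.001, -0.001]]
contact_force: [0.9, 3.3, 6.4]
width: 0.199
```

Emit:
drive_tool(
  increments=[
    {"delta_pos": [0, 0, 0], "twist": 0},
    {"delta_pos": [0, 0, 0], "twist": 0},
    {"delta_pos": [0, 0, 0], "twist": 0},
    {"delta_pos": [0, 0, 0], "twist": 0},
  ],
  gripper=0.7,
)

```text
time_s: 19.45
tool_pos: [0.4781, -0.0456, 0.1087]
tcp_rot: [[-0.001, 0.867, -0.498], [-0.0, -0.498, -0.867], [-1.0, -0.0, 0.0]]
contact_force: [-0.3, -0.1, -0.1]
width: 0.566
```

Emit:
drive_tool(
  increments=[
    {"delta_pos": [0, 0, 0.5], "twist": 0},
    {"delta_pos": [0, 0, 1.5], "twist": 0},
    {"delta_pos": [0, 0, 2.5], "twist": 0},
    {"delta_pos": [0.2, 1.5, 2.7], "twist": 8},
    {"delta_pos": [0.45, 3.3, 2.7], "twist": 16},
  ],
)

```text
time_s: 20.08
tool_pos: [0.4933, 0.0537, 0.1927]
tcp_rot: [[0.004, 0.971, -0.238], [-0.0, -0.238, -0.971], [-1.0, 0.004, -0.001]]
contact_force: [0.4, 0.5, 0.5]
width: 0.701
```

Emit:
drive_tool(
  increments=[
    {"delta_pos": [0.2, 1.8, 0], "twist": 8},
    {"delta_pos": [0.45, 3.6, 0], "twist": 16},
    {"delta_pos": [0.7, 5.4, 0], "twist": 24},
    {"delta_pos": [0.9, 7.0, 0], "twist": 24},
    {"delta_pos": [1.0, 7.6, 0], "twist": 24},
  ],
)

```text
time_s: 20.7
tool_pos: [0.5219, 0.284, 0.191]
tcp_rot: [[0.001, 0.984, 0.178], [0.001, 0.178, -0.984], [-1.0, 0.001, -0.0]]
contact_force: [-1.2, -0.3, -0.4]
width: 0.697
```

Run:
```python
from h import *
t=r.grab_frame("top");s=r.grab_frame("side")
cv2.imwrite("pics/t6.png",t);cv2.imwrite("pics/s6.png",s)
g=lambda f,x,y,w,h,k:cv2.resize((255*(f[y:y+h,x:x+w]/255.)**.6).astype(np.uint8),None,fx=k,fy=k,interpolation=cv2.INTER_CUBIC)
a=g(t,258,165,110,110,3.5);b=g(s,230,130,130,190,3)
a=cv2.copyMakeBorder(a,0,b.shape[0]-a.shape[0],0,0,cv2.BORDER_CONSTANT)
cv2.imwrite("pics/z6.png",np.hstack([a,b]));s=r.read_state();print(s["tool_pos"],s["contact_force"],s["time_s"])
```

```text
[0.5219628  0.28277836 0.19059034] [ 0.49023224 -0.37672676 -0.58789187] 20.8
```

View pics/z6.png

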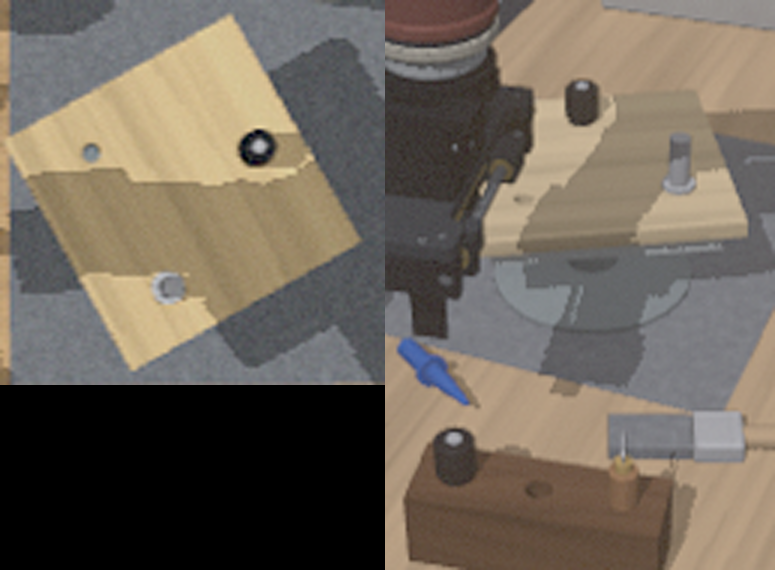

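The drift is upright with its collar on the board, the board is straight, and the bolt and loop tool are still in the block. Hole2 is at top crop (91,152).

Run:
```python
from h import *
T=lambda u,v:((u+.5)/3.5-.5+258,(v+.5)/3.5-.5+165)
S=lambda u,v:((u-385+.5)/3-.5+230,(v+.5)/3-.5+130)
print("hole2",pt("top",T(91,152),.12),pt("side",S(523,199),.12))
print("drift",pt("top",T(166,289),.125),pt("side",S(680,186),.125),pt("side",S(681,141),.168))
f=cv2.imread("pics/t6.png",0)[190:220,270:300].astype(float)  # dark blob centroid
w=np.clip(np.median(f)-15-f,0,None);n,l,s,c=cv2.connectedComponentsWithStats((w>0).astype(np.uint8));print(s.tolist(),(c+[270,190]).round(2).tolist())
```

```text
hole2 [0.5924621  0.01804748 0.12      ] [0.58994744 0.02127224 0.12      ]
drift [ 0.47945424 -0.04695511  0.125     ] [ 0.47544144 -0.03986104  0.125     ] [ 0.47611818 -0.0400661   0.168     ]
[[0, 0, 30, 27, 614], [0, 0, 17, 9, 78], [19, 0, 1, 1, 1], [26, 12, 1, 1, 1], [11, 16, 6, 6, 29], [0, 23, 30, 7, 177]] [[285.94, 202.43], [275.17, 192.58], [289.0, 190.0], [296.0, 202.0], [283.41, 208.28], [283.72, 216.41]]
```

Emit:
drive_tool(
  increments=[
    {"delta_pos": [0.02, 0.0, -1.5], "twist": 0},
    {"delta_pos": [0.02, 0.0, -3.0], "twist": 0},
    {"delta_pos": [0.02, 0.0, -4.0], "twist": 0},
    {"delta_pos": [0.02, 0.0, -4.3], "twist": 0},
    {"delta_pos": [0.02, 0.0, -4.5], "twist": 0},
  ],
)

```text
time_s: 21.42
tool_pos: [0.5233, 0.2807, 0.0558]
tcp_rot: [[0.001, 0.985, 0.175], [0.0, 0.175, -0.985], [-1.0, 0.001, 0.0]]
contact_force: [0.2, -0.6, -0.7]
width: 0.703
```

Emit:
drive_tool(
  increments=[
    {"delta_pos": [0, 0.02, -0.15], "twist": 0},
    {"delta_pos": [0, 0.02, -0.25], "twist": 0},
    {"delta_pos": [0, 0.02, -0.25], "twist": 0},
  ],
)

```text
time_s: 21.8
tool_pos: [0.5227, 0.2822, 0.0479]
tcp_rot: [[0.0, 0.984, 0.176], [0.0, 0.176, -0.984], [-1.0, 0.001, -0.0]]
contact_force: [-0.6, 0.7, 0.3]
width: 0.699
```

Emit:
drive_tool(
  increments=[
    {"delta_pos": [0, 0, 0], "twist": 0},
    {"delta_pos": [0, 0, 0], "twist": 0},
    {"delta_pos": [0, 0, 0], "twist": 0},
    {"delta_pos": [0, 0, 0], "twist": 0},
    {"delta_pos": [0, 0, 0], "twist": 0},
  ],
  gripper=0.2,
)

```text
time_s: 22.42
tool_pos: [0.5225, 0.2821, 0.0475]
tcp_rot: [[-0.0, 0.984, 0.176], [0.0, 0.176, -0.984], [-1.0, 0.0, -0.0]]
contact_force: [-0.8, -0.3, 0.7]
width: 0.339
```

Emit:
drive_tool(
  increments=[
    {"delta_pos": [0, 0, 1.0], "twist": 0},
    {"delta_pos": [0, 0, 2.5], "twist": 0},
    {"delta_pos": [0, 0, 4.0], "twist": 0},
    {"delta_pos": [0.2, -0.9, 4.2], "twist": 0},
    {"delta_pos": [0.7, -2.7, 4.2], "twist": 0},
  ],
)

```text
time_s: 23.05
tool_pos: [0.544, 0.202, 0.1751]
tcp_rot: [[0.003, 0.984, 0.179], [0.001, 0.179, -0.984], [-1.0, 0.003, -0.001]]
contact_force: [0.4, 1.1, 0.2]
width: 0.337
```

Emit:
drive_tool(
  increments=[
    {"delta_pos": [0.5, -1.8, 0], "twist": 0},
    {"delta_pos": [1.0, -3.6, 0], "twist": 0},
    {"delta_pos": [1.4, -5.2, 0], "twist": 0},
    {"delta_pos": [1.6, -6.06, 0], "twist": 0},
    {"delta_pos": [1.6, -6.06, 0], "twist": 0},
  ],
)

```text
time_s: 23.68
tool_pos: [0.5916, 0.0172, 0.1733]
tcp_rot: [[-0.0, 0.985, 0.173], [-0.0, 0.173, -0.985], [-1.0, -0.0, 0.0]]
contact_force: [-0.0, -0.3, -0.4]
width: 0.336
```

Emit:
drive_tool(
  increments=[
    {"delta_pos": [0, 0, 0], "twist": 0},
    {"delta_pos": [0, 0, -0.4], "twist": 0},
    {"delta_pos": [0, 0, -0.6], "twist": 0},
    {"delta_pos": [0, 0, -0.6], "twist": 0},
  ],
)

```text
time_s: 24.18
tool_pos: [0.5906, 0.02, 0.1542]
tcp_rot: [[-0.002, 0.984, 0.177], [0.0, 0.177, -0.984], [-1.0, -0.002, -0.001]]
contact_force: [-0.7, -0.0, 0.6]
width: 0.338
```

Run:
```python
from h import *
s=r.read_state();print(s["tool_pos"],s["contact_force"],s["width"])
f=r.grab_frame("side");cv2.imwrite("pics/s7.png",f)
g=lambda f,x,y,w,h,k:cv2.resize((255*(f[y:y+h,x:x+w]/255.)**.6).astype(np.uint8),None,fx=k,fy=k,interpolation=cv2.INTER_CUBIC)
cv2.imwrite("pics/z7.png",g(f,240,140,110,85,7))
print(r.spot_in("side","bolt_seat")[:3],r.spot_in("side","bolt_knob")[:3])
```

```text
[0.59056003 0.02001407 0.15422302] [-6.85370103e-01 -3.93031800e-04  5.55082270e-01] 0.3375016929885117
[{'uv': [277.1, 186.4], 'confidence': 0.63}, {'uv': [280.0, 305.5], 'confidence': 0.61}] [{'uv': [302.5, 189.5], 'confidence': 0.66}, {'uv': [272.6, 185.4], 'confidence': 0.59}, {'uv': [244.9, 170.2], 'confidence': 0.16}]
```

Emit:
drive_tool(
  increments=[
    {"delta_pos": [0, 0, -0.2], "twist": 0},
    {"delta_pos": [0, 0, -0.4], "twist": 0},
    {"delta_pos": [0, 0, -0.5], "twist": 0},
    {"delta_pos": [0, 0, -0.5], "twist": 0},
  ],
)

```text
time_s: 24.82
tool_pos: [0.5911, 0.0193, 0.14]
tcp_rot: [[-0.001, 0.984, 0.176], [0.0, 0.176, -0.984], [-1.0, -0.001, -0.0]]
contact_force: [-0.4, -0.2, -0.2]
width: 0.337
```

Emit:
drive_tool(
  increments=[
    {"delta_pos": [0, 0, -0.1], "twist": 0},
    {"delta_pos": [0, 0, -0.15], "twist": 0},
    {"delta_pos": [0, 0, -0.15], "twist": 0},
  ],
)

```text
time_s: 25.2
tool_pos: [0.5914, 0.0192, 0.1359]
tcp_rot: [[-0.0, 0.984, 0.176], [-0.0, 0.176, -0.984], [-1.0, -0.0, -0.0]]
contact_force: [-0.7, 0.5, -0.2]
width: 0.336
```

Foot is about 5 mm below the board top without force. Continuing down.

Emit:
drive_tool(
  increments=[
    {"delta_pos": [0, 0, -0.1], "twist": 0},
    {"delta_pos": [0, 0, -0.2], "twist": 0},
    {"delta_pos": [0, 0, -0.2], "twist": 0},
  ],
)

```text
time_s: 25.58
tool_pos: [0.5911, 0.0193, 0.1295]
tcp_rot: [[-0.001, 0.984, 0.176], [0.0, 0.176, -0.984], [-1.0, -0.001, -0.0]]
contact_force: [-1.0, 0.0, 0.2]
width: 0.336
```

Emit:
drive_tool(
  increments=[
    {"delta_pos": [0, 0, -0.08], "twist": 0},
    {"delta_pos": [0, 0, -0.15], "twist": 0},
    {"delta_pos": [0, 0, -0.15], "twist": 0},
  ],
)

```text
time_s: 25.95
tool_pos: [0.5913, 0.0193, 0.1252]
tcp_rot: [[-0.001, 0.984, 0.176], [0.0, 0.176, -0.984], [-1.0, -0.001, -0.0]]
contact_force: [-0.3, 0.7, -0.1]
width: 0.332
```

Emit:
drive_tool(
  increments=[
    {"delta_pos": [0, 0, -0.1], "twist": 0},
    {"delta_pos": [0, 0, -0.2], "twist": 0},
    {"delta_pos": [0, 0, -0.2], "twist": 0},
  ],
)

```text
time_s: 26.32
tool_pos: [0.5912, 0.0193, 0.1191]
tcp_rot: [[-0.001, 0.984, 0.176], [0.0, 0.176, -0.984], [-1.0, -0.001, -0.0]]
contact_force: [0.4, -0.2, -0.6]
width: 0.335
```

Emit:
drive_tool(
  increments=[
    {"delta_pos": [0, 0, -0.1], "twist": 0},
    {"delta_pos": [0, 0, -0.2], "twist": 0},
    {"delta_pos": [0, 0, -0.3], "twist": 0},
    {"delta_pos": [0, 0, -0.3], "twist": 0},
  ],
)

```text
time_s: 26.82
tool_pos: [0.5911, 0.0193, 0.11]
tcp_rot: [[-0.001, 0.984, 0.176], [0.0, 0.176, -0.984], [-1.0, -0.001, -0.0]]
contact_force: [-0.2, 0.1, -0.5]
width: 0.339
```

Emit:
drive_tool(
  increments=[
    {"delta_pos": [0, 0, -0.05], "twist": 0},
    {"delta_pos": [0, 0, -0.1], "twist": 0},
    {"delta_pos": [0, 0, -0.12], "twist": 0},
    {"delta_pos": [0, 0, -0.12], "twist": 0},
  ],
)

```text
time_s: 27.32
tool_pos: [0.5915, 0.0193, 0.1069]
tcp_rot: [[-0.0, 0.984, 0.176], [0.0, 0.176, -0.984], [-1.0, -0.0, -0.0]]
contact_force: [-0.5, -0.5, 0.3]
width: 0.331
```

Emit:
drive_tool(
  increments=[
    {"delta_pos": [0, 0, -0.03], "twist": 0},
    {"delta_pos": [0, 0, -0.06], "twist": 0},
    {"delta_pos": [0, 0, -0.06], "twist": 0},
  ],
)

```text
time_s: 27.7
tool_pos: [0.5916, 0.0193, 0.1055]
tcp_rot: [[0.0, 0.984, 0.176], [-0.0, 0.176, -0.984], [-1.0, 0.0, 0.0]]
contact_force: [-1.2, 0.1, 3.6]
width: 0.338
```

Emit:
drive_tool(
  increments=[
    {"delta_pos": [0, 0, -0.02], "twist": 0},
    {"delta_pos": [0, 0, -0.03], "twist": 0},
    {"delta_pos": [0, 0, -0.03], "twist": 0},
  ],
)

```text
time_s: 28.08
tool_pos: [0.5918, 0.0192, 0.1055]
tcp_rot: [[0.001, 0.984, 0.176], [-0.0, 0.176, -0.984], [-1.0, 0.001, 0.0]]
contact_force: [-3.9, 0.1, 7.4]
width: 0.337
```

Seated at TCP 0.1055, exactly as predicted, with 7 N. I'll ease off, release, rise and look.

Emit:
drive_tool(
  increments=[
    {"delta_pos": [0, 0, 0.04], "twist": 0},
    {"delta_pos": [0, 0, 0.04], "twist": 0},
  ],
)

```text
time_s: 28.32
tool_pos: [0.5916, 0.0192, 0.1055]
tcp_rot: [[0.0, 0.984, 0.176], [-0.0, 0.176, -0.984], [-1.0, 0.0, 0.0]]
contact_force: [-0.2, -0.5, 2.6]
width: 0.336
```

Emit:
drive_tool(
  increments=[
    {"delta_pos": [0, 0, 0], "twist": 0},
    {"delta_pos": [0, 0, 0], "twist": 0},
    {"delta_pos": [0, 0, 0], "twist": 0},
    {"delta_pos": [0, 0, 0], "twist": 0},
  ],
  gripper=0.7,
)

```text
time_s: 28.82
tool_pos: [0.5914, 0.0193, 0.1053]
tcp_rot: [[-0.0, 0.984, 0.176], [0.0, 0.176, -0.984], [-1.0, -0.0, -0.0]]
contact_force: [0.5, -0.4, -0.2]
width: 0.669
```

Emit:
drive_tool(
  increments=[
    {"delta_pos": [0, 0, 0.5], "twist": 0},
    {"delta_pos": [0, 0, 1.5], "twist": 0},
    {"delta_pos": [0, 0, 3], "twist": 0},
    {"delta_pos": [0, 0, 4.5], "twist": 0},
    {"delta_pos": [0, 1.5, 5], "twist": 0},
  ],
)

```text
time_s: 29.45
tool_pos: [0.5938, 0.0623, 0.2611]
tcp_rot: [[0.008, 0.985, 0.172], [-0.001, 0.172, -0.985], [-1.0, 0.007, 0.002]]
contact_force: [-0.0, 0.3, 0.1]
width: 0.701
```

Emit:
drive_tool(
  increments=[
    {"delta_pos": [0, 1.8, 0], "twist": 0},
    {"delta_pos": [0, 3.6, 0], "twist": 0},
    {"delta_pos": [0, 5.4, 0], "twist": 0},
    {"delta_pos": [0, 7, 0], "twist": 0},
    {"delta_pos": [0, 7, 0], "twist": 0},
  ],
)

```text
time_s: 30.08
tool_pos: [0.5908, 0.2778, 0.2564]
tcp_rot: [[0.001, 0.984, 0.18], [0.001, 0.18, -0.984], [-1.0, 0.001, -0.001]]
contact_force: [0.5, -1.5, 0.7]
width: 0.697
```

Run:
```python
from h import *
t=r.grab_frame("top");s=r.grab_frame("side")
g=lambda f,x,y,w,h,k:cv2.resize((255*(f[y:y+h,x:x+w]/255.)**.6).astype(np.uint8),None,fx=k,fy=k,interpolation=cv2.INTER_CUBIC)
a=g(t,150,110,240,210,1.6);b=g(s,225,140,130,190,3)
a=cv2.copyMakeBorder(a,0,b.shape[0]-a.shape[0],0,0,cv2.BORDER_CONSTANT)
cv2.imwrite("pics/z8.png",np.hstack([a,b]));s=r.read_state();print(s["tool_pos"],s["contact_force"],s["time_s"])
```

```text
[0.59142279 0.27450743 0.25617391] [ 0.7116187   0.29971593 -0.51428187] 30.175
```

View pics/z8.png

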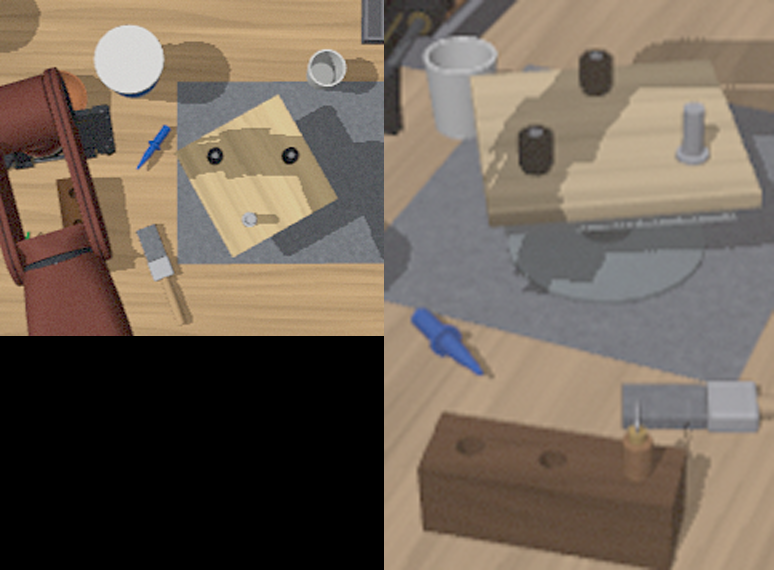

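The picture shows the bolt seated upright in hole2 (side crop (536,150)) and the drift upright with its collar on the board (693,150). The loop tool and bystanders are in place and the arm is clear. Handing in.

```bash
python3 -c "
from rig import r
print(r.close_job())"
```

```text
the job is handed in; nothing more can be done
None
```

The job is done and handed in at about 30 s of the 72 s.

- **Drift:** I put the drift pin into hole1, and its taper drew the board into line. With the collar on the board it first rested under 15.5–17.5 N for about 3 s. I then leaned on it at about 19 N for over a second. The highest reading was 19.1 N, and sideways readings stayed under 8 N.
- **Bolt:** I fitted the loose bolt in hole2. It reached its predicted seat height with at most 7.4 N.
- **Last picture:** The drift and bolt both stand upright with the collar and knob down on the board. The loop tool is in the block, the visible bystanders and the blue look-alike look undisturbed, and the arm is clear. The arm hid the bowl and most of the green look-alike. The knife was outside the crop.

Two things did not go as expected:

- **First grasp missed:** In the pictures the fingertips sat roughly 35 mm higher than the reported tool position implied. The first close therefore shut on top of the drift's handle at up to about 9 N. The drift stayed upright in the block, and I lowered the gripper and gripped it properly.
- **Cameras disagreed:** The two cameras differed by 2–4 mm for most points. For the seated drift they differed by about 8 mm, partly from my reading of the picture. I averaged them and let the force readings settle the final fit.

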